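Sort the bench oddments into their trays

ROBOT

A 7-joint arm with a two-finger parallel gripper is mounted at the origin on a cart in front of the work surface, level with it; the furniture and walls round the work are solid. World frame = base frame: x ahead of the robot, y to its left, z up, the work surface at z = 0. Lengths are in m, angles in rad, forces in N, time in s.
With the tool pointing down it reaches from about 0.4 to 0.875 m from the base axis. Payload 19.3 kg.
Tool frame: the origin (TCP) lies on the centre line of the jaws, within the pads' length; the fingertips stand 25 mm ahead of it and the grasp point (between the pads) lies 6 mm ahead of it (tips_ahead is the distance from the TCP to the fingertips, in m); z points along the fingers, y is the direction in which the jaws open and shut (so a half turn about z gives the same grasp; the last joint's range is limited). The gripper opens to 85 mm and grips with 20 to 120 N. Pads are 22 mm wide; open, the fingers measure 114 mm over their backs; the gripper's body (76 mm by 85 mm) begins 54 mm behind the grasp point. The pads swing forward as they close: fully open they stand 13 mm farther back than shut.
Start: joints at [-1.398, 0.521, -0.036, 1.599, 0.021, 1.021, -0.113], TCP at [0.15, 0.607, 0.256] pointing down, gripper open.
Joint ranges: [-2.91, 2.91], [-0.3, 2.13], [-1.5, 1.42], [0.17, 2.43], [-1.26, 4.41], [0.16, 1.93], [-2.52, 2.52]. Speed limits (rad/s): [1.89, 1.89, 2.39, 2.39, 3.01, 3.01, 3.01].

INTERFACE

Orientations are given as [roll, pitch, yaw] about the fixed x, y, z axes, in that order (R = Rz(yaw) Ry(pitch) Rx(roll)).
In Python, from workcell import observe, grab_frame, job_done, outline_of, tips_ahead gives the robot as it stands. The module is installed in compiled form; this text tells all that it offers.
- The arm moves only by the tool move_arm, never from a script. Its argument "motion" is a list of rows, each a list of 2 entries, a list of its own where there are three numbers: the shift along the world's x, y, z in mm, then the turn, a rotation vector about the world's x, y, z in rad. A call has 1 to 12 rows; each row is the pose to reach, as a shift and turn from the pose commanded when the call began; what a row does not reach only later rows make up. A row lasts 1/8 s, in which the tool goes at most 62.5 mm and 10.7 degrees, less where a joint would pass 70% of its speed; a pose out of reach is approached as far as the arm can. A call with a gripper value outside its range is refused whole. "jaw" is the finger opening in mm, from 0 to 85.4, set as the call begins (left out, the last holds). The fingers move at their own pace and stop on an object; "grip_force" is the grip in N (left out, the last holds). Time passes only in rows, so rows that repeat a pose let the fingers close. It gives the time, the measured TCP pose, the force and the opening at its end, in the units of the state.
- observe(): the state, without advancing time (a new reading comes with each control period).
- grab_frame(name): name is "side" or "top"; returns a dict with "frame" (384x512x3 uint8, red, green, blue), "fx", "fy", "cx", "cy" (pixels), "T" (4x4, takes a point from camera to world coordinates). Camera axes: x right, y down, z forward; pixel columns grow to the right and rows downward; lengths in m; the calibration is good to about 2 mm. A picture is of the moment at which its call begins. There is no depth.
- job_done(): hands the job in, once; it reports no verdict.
Trained networks look in the newest picture that a camera, given by its name, has taken for a name from the list of things; names that differ only in an ending like _2 or _b are one class to them, and where a whole thing is asked for, a point or a joint stands for the part that bears it (a point fixed in the world has none). Each returns a list of dicts, best first, with "score" (0 to 1); they miss things now and then, are a little off and sometimes report something else, mostly with a low value. They report only what shows in the picture. A call takes as long as a camera call. They do not tell look-alikes from the thing itself.
- outline_of(label, camera): "pixels" (384x512 bool, what is visible of it) and "pixel" ([column, row] in pixels, amid what is visible of it).
The state is a dict: "clock": time; "qpos": joint angles; "qd": joint speeds; "joint_efforts": joint torques, N m; "position": TCP position; "tool_rot": TCP orientation; "force": force on the tool from outside, world axes, zero at the start; "moment": the same for the moment, N m; "grip_width": finger opening in m.
Only numpy, scipy, OpenCV 4.12 (cv2) and the standard library are available. Lean on these libraries where they do the work, as an engineer would, in place of code of your own. Each camera call takes 0.05 s, during which the arm holds its last target.

TASK

Sort these five things into their places: stand the two sample pots in the grey rack, one in each bay, keeping them upright all the while; lay the spatula flat in the long steel tool tray; and lay the eraser and the memory stick flat in the black desk tray. Let go of everything; none of them may rest on a rim or on another thing.

Things in the scene. Friction and masses are not known exactly. Their poses are not given: they have to be found in the camera images.
- big_pot_mid (a point): The larger sample pot, standing upright: dark contents, white ribbed screw cap. 60 mm tall; body 50 mm across up to 41 mm height, cap 56 mm across from 41 to 60 mm. The point is on its axis, half-way up (30 mm above its underside). z up.
- small_pot_mid (a point): The smaller sample pot, standing upright: yellow contents, white ribbed screw cap. 54 mm tall; body 46 mm across up to 38 mm height, cap 50 mm across from 38 to 54 mm. The point is on its axis, half-way up (27 mm above its underside). z up.
- spatula_mid (a point): Laboratory spatula with a wooden handle and a steel blade, lying flat: 170 mm long (along its y), 12 mm wide (along x), 13 mm high. The point is at the middle of its length and half-way up.
- eraser_mid (a point): White eraser in a blue sleeve, lying flat: 52 mm long (along its y), 22 mm wide (along x), 12 mm high. The point is at its centre, half-way up.
- usb_stick_mid (a point): Memory stick (red body, bare metal plug at the -y end), lying flat: 54 mm long (along its y), 18 mm wide (along x), 9 mm high. The point is at the middle of its length, half-way up; the firm red body reaches from 11 mm on the plug side of it to 27 mm on the other side, grasp it there across its width.
- pot_rack: Pot rack: grey plastic tray with two square bays in a row along its length, each with a dark round pad on its floor; fixed to the desk; origin at the centre of its underside on the desk top, x along its length (roughly away from the robot), z up. 163 x 83 mm outside, walls 19 mm high and 4.5 mm thick, floor 4.5 mm thick, bays about 74 x 74 mm; bay centres at x = -40 and +40 mm, y = 0.
- tool_tray: Tool tray: long narrow shallow steel tray; fixed to the desk; origin at the centre of its underside on the desk top, x along its length (roughly away from the robot), z up. 211 x 86 mm outside, 205 x 80 mm inside, floor 3 mm thick, rim 12 mm above the desk.
- desk_tray: Desk tray: shallow black plastic tray, shorter and a little broader than the steel one, without divider; fixed to the desk; origin at the centre of its underside on the desk top, x along its length (roughly away from the robot), z up. 156 x 96 mm outside, 150 x 90 mm inside, floor 3 mm thick, rim 12 mm above the desk.
Mind the look-alikes: they are no part of the job. Of the things that look like the part that bears spatula_mid, the larger one is meant. Of the things that look like the part that bears usb_stick_mid, the smaller one is meant.

How it is judged:
At the end, for the whole second after the job is handed in: One pot upright in each bay, within 17 mm of its centre, tilt under 0.1 rad; spatula flat on the tool tray's floor, middle within 18 mm lengthwise and 34 mm across; eraser and memory stick flat on the desk tray's floor, centres within 62 and 32 mm (stick 64, 34) of its centre; all at rest (((x of big_pot_mid in the frame of pot_rack between 0.023 and 0.057 m and x of small_pot_mid in the frame of pot_rack between -0.057 and -0.023 m) or (x of big_pot_mid in the frame of pot_rack between -0.057 and -0.023 m and x of small_pot_mid in the frame of pot_rack between 0.023 and 0.057 m)) and y of big_pot_mid in the frame of pot_rack between -0.017 and 0.017 m and z of big_pot_mid in the frame of pot_rack between 0.0305 and 0.0375 m and angle between each of big_pot_mid, small_pot_mid's own z axis and vertical below 0.1 rad and y of small_pot_mid in the frame of pot_rack between -0.017 and 0.017 m and z of small_pot_mid in the frame of pot_rack between 0.0275 and 0.0345 m and x of spatula_mid in the frame of tool_tray between -0.018 and 0.018 m and y of spatula_mid in the frame of tool_tray between -0.034 and 0.034 m and z of spatula_mid in the frame of tool_tray between 0.006 and 0.0115 m and x of eraser_mid in the frame of desk_tray between -0.062 and 0.062 m and y of eraser_mid in the frame of desk_tray between -0.032 and 0.032 m and z of eraser_mid in the frame of desk_tray between 0.006 and 0.0115 m and x of usb_stick_mid in the frame of desk_tray between -0.064 and 0.064 m and y of usb_stick_mid in the frame of desk_tray between -0.034 and 0.034 m and z of usb_stick_mid in the frame of desk_tray between 0.0045 and 0.01 m and linear speed of each of big_pot, small_pot, spatula, eraser, usb_stick below 0.02 m/s); the robot touches nothing.
It fails at once if a sample pot is tipped over (angle between any of big_pot_mid, small_pot_mid's own z axis and vertical above 0.6 rad).
It also fails if it takes over 128 s, if anything falls off the work surface, if the arm or the gripper's body presses on something with over 40 N, if the wrist force passes 120 N, or if a joint passes its speed limit or range.

## Working session

There is one attempt and no reset: what is moved stays moved. The work goes in short steps, Python scripts to look and compute and a tool call to move; the robot and the scene stay as the last step left them, time stands still between calls to the robot, and variables do not carry over. Pictures are saved under pics/ and viewed, and the job is handed in when it is done.

Besides the shell and the picture viewer there is one more tool, called after ">>>" by a JSON object that holds its "op" and its "data", one argument or row to a line. move_arm: Moves the arm, as the interface text tells. Its arguments: {"type":"object","properties":{"motion":{"type":"array"},"jaw":{"type":"number"},"grip_force":{"type":"number"}},"required":["motion"]}

```bash
mkdir -p pics
cat > h.py <<'E'
import numpy as np, cv2
from workcell import *
def save(n,f,scale=1.5):
    im=f["frame"][:,:,::-1]
    cv2.imwrite("pics/"+n,cv2.resize(im,None,fx=scale,fy=scale,interpolation=cv2.INTER_CUBIC))
def ray(f,px,z):
    T=np.array(f["T"]);d=np.array([(px[0]-f["cx"])/f["fx"],(px[1]-f["cy"])/f["fy"],1.])
    d=T[:3,:3]@d;o=T[:3,3];return o+d*(z-o[2])/d[2]
def proj(f,p):
    T=np.array(f["T"]);q=T[:3,:3].T@(np.array(p)-T[:3,3]);return [f["fx"]*q[0]/q[2]+f["cx"],f["fy"]*q[1]/q[2]+f["cy"]]
E
python3 - <<'E'
from h import *
for c in("top","side"):
    f=grab_frame(c);save(c+"0.png",f)
    print(c,f["fx"],f["cx"],f["cy"],np.round(f["T"],3).tolist())
    for l,z in [("big_pot_mid",.06),("small_pot_mid",.054),("spatula_mid",.01),("eraser_mid",.012),("usb_stick_mid",.009),("pot_rack",.019),("tool_tray",.012),("desk_tray",.012)]:
        for r in outline_of(l,c)[:4]:
            m=r["pixels"].astype(np.uint8);
            ys,xs=np.nonzero(m)
            pts=np.array([ray(f,p,z)[:2] for p in zip(xs,ys)],np.float32)
            rect=cv2.minAreaRect(pts)
            print(l,round(r["score"],2),np.round(r["pixel"]),len(xs),"rect",np.round(rect[0],3),np.round(rect[1],3),round(rect[2],1))
print(observe())
E
```

```text
top 347.4579922199772 256.77395468789734 190.9345953749502 [[-0.023, -0.997, 0.075, 0.455], [-1.0, 0.023, 0.0, 0.041], [-0.002, -0.075, -0.997, 1.055], [0.0, 0.0, 0.0, 1.0]]
big_pot_mid 0.75 [225. 223.] 290 rect [0.437 0.136] [0.051 0.051] 89.0
small_pot_mid 0.63 [275. 225.] 242 rect [ 0.431 -0.005] [0.049 0.046] 88.7
spatula_mid 0.63 [144. 225.] 123 rect [0.431 0.364] [0.148 0.01 ] 84.5
spatula_mid 0.59 [135. 184.] 65 rect [0.547 0.399] [0.113 0.008] 18.4
eraser_mid 0.66 [385. 215.] 160 rect [ 0.452 -0.328] [0.026 0.057] 24.9
usb_stick_mid 0.65 [342. 205.] 174 rect [ 0.47  -0.214] [0.024 0.072] 87.6
usb_stick_mid 0.63 [315. 219.] 76 rect [ 0.45  -0.131] [0.046 0.017] 51.6
pot_rack 0.74 [303. 162.] 1589 rect [ 0.618 -0.102] [0.088 0.169] 85.8
tool_tray 0.69 [199. 167.] 2007 rect [0.61  0.219] [0.088 0.212] 81.5
tool_tray 0.48 [273. 225.] 258 rect [ 0.429 -0.007] [0.051 0.051] 88.7
desk_tray 0.6 [245. 164.] 1625 rect [0.61  0.079] [0.094 0.153] 88.6
side 370.40952545275366 255.06768855115652 189.80021828888655 [[0.86, -0.28, 0.428, 0.076], [-0.511, -0.464, 0.723, -0.697], [-0.004, -0.
[... 687 characters left out ...]
7
{'clock': 0.9, 'qpos': array([-1.39817923,  0.52139133, -0.03629544,  1.59949576,  0.02121288,
        1.02108882, -0.11280315]), 'qd': array([-1.16478971e-04, -1.04670682e-03,  3.58980985e-04, -9.35755261e-04,
        5.40090348e-05,  5.13831014e-04, -1.34721376e-03]), 'joint_efforts': array([ 2.84573754e-03, -9.26827240e+01,  1.97899349e+00, -3.70256603e+01,
        1.81115972e-02,  1.55753049e-03,  3.02475553e-05]), 'position': array([0.15030247, 0.60665704, 0.25629776]), 'tool_rot': array([3.14158995e+00, 1.18550296e-05, 2.89873218e+00]), 'force': array([-0.32738962, -0.11345246, -0.45463474]), 'moment': array([-0.02861376, -0.03225688,  0.01173234]), 'grip_width': 0.08516335254119628}
```

View pics/top0.png

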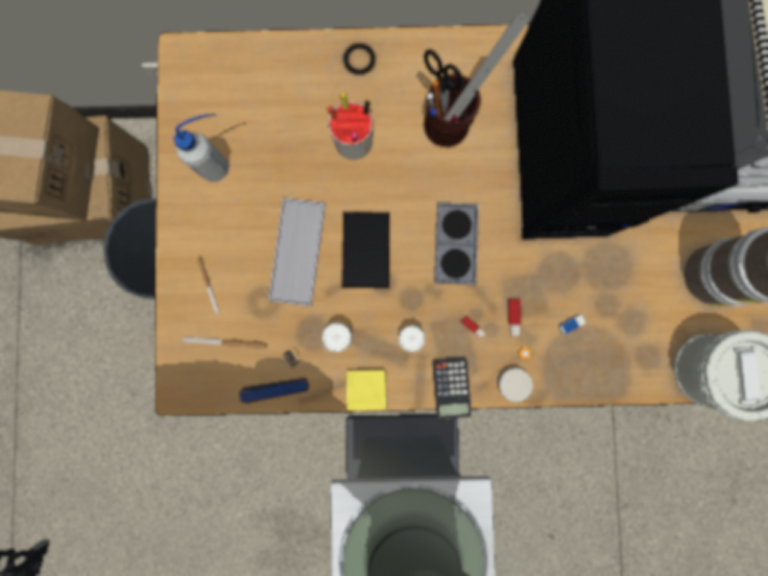

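View pics/side0.png

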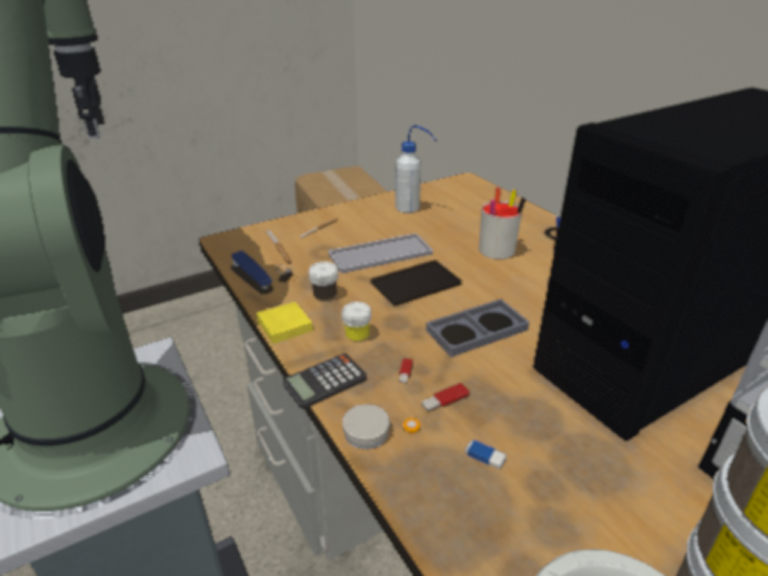

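Run:
```python
from h import *
print(tips_ahead if not callable(tips_ahead) else tips_ahead())
f=grab_frame("top");im=f["frame"][:,:,::-1].copy()
def crop(n,c0,c1,r0,r1,s):
    cv2.imwrite("pics/"+n,cv2.resize(im[r0:r1,c0:c1],None,fx=s,fy=s,interpolation=cv2.INTER_CUBIC))
crop("c1.png",110,290,210,250,4.4) ; crop("c2.png",170,330,125,210,5); crop("c3.png",290,400,195,250,7)
# homography rectify z=0
for n,z,(x0,x1,y0,y1) in [("r1.png",.01,(.36,.72,.02,.46)),("r2.png",.01,(.36,.72,-.38,.06))]:
    s=1400
    H=[];
    src=[];dst=[]
    for x,y in((x0,y0),(x0,y1),(x1,y0),(x1,y1)):
        src.append(proj(f,(x,y,z)));dst.append(((y1-y)*s,(x1-x)*s))
    M=cv2.getPerspectiveTransform(np.float32(src),np.float32(dst))
    o=cv2.warpPerspective(im,M,(int((y1-y0)*s),int((x1-x0)*s)),flags=cv2.INTER_CUBIC)
    for k in np.arange(round(y0,1),y1,.05): 
        c=int((y1-k)*s); cv2.line(o,(c,0),(c,6),(0,255,0),1); cv2.putText(o,"%.2f"%k,(c-15,18),0,.35,(0,255,0))
    for k in np.arange(.4,x1,.05):
        r=int((x1-k)*s); cv2.line(o,(0,r),(6,r),(0,255,0),1); cv2.putText(o,"%.2f"%k,(8,r),0,.35,(0,255,0))
    cv2.imwrite("pics/"+n,o)
# tower base corner
print(ray(f,(349,158),0), ray(f,(349,158),.3))
```

```text
0.025
[ 0.62889563 -0.24422053  0.        ] [ 0.57946671 -0.16319223  0.3       ]
```

View pics/r1.png

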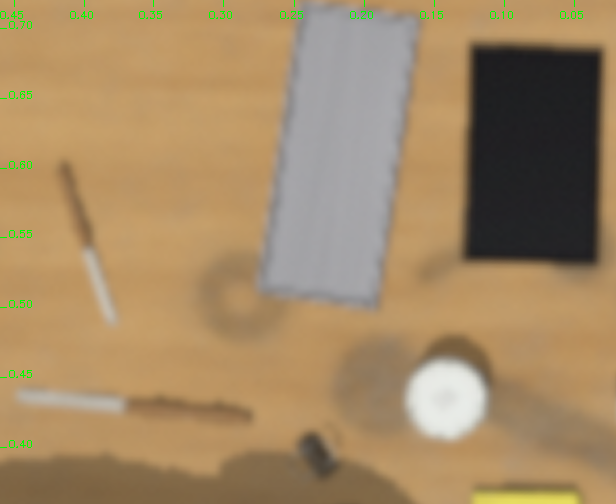

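View pics/r2.png

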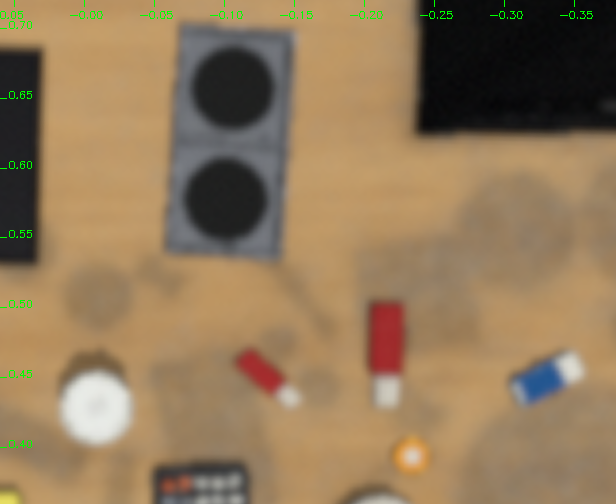

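View pics/c3.png

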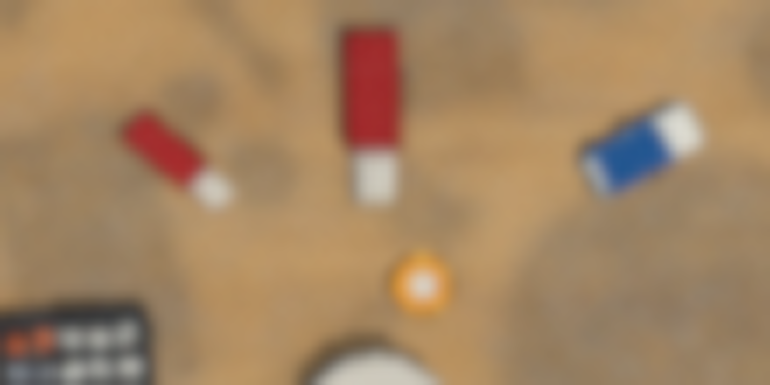

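Run:
```python
from h import *
f=grab_frame("side");im=f["frame"][:,:,::-1].copy()
cv2.imwrite("pics/c4.png",cv2.resize(im[225:320,255:355],None,fx=6,fy=6,interpolation=cv2.INTER_CUBIC))
```

```text
(no output)
```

View pics/c4.png

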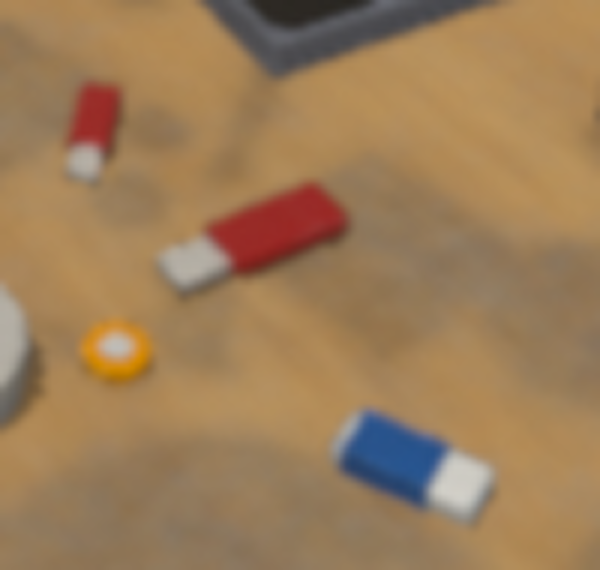

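>>> {"op": "move_arm", "data": {
  "motion": [
    [[100,-90,-40],[0,0,-0.5]],
    [[280,-243,-136],[0,0,-1.414]],
    [[280,-243,-136],[0,0,-1.414]],
    [[280,-243,-136],[0,0,-1.414]],
    [[280,-243,-136],[0,0,-1.414]],
    [[280,-243,-136],[0,0,-1.414]],
    [[280,-243,-136],[0,0,-1.414]],
    [[280,-243,-136],[0,0,-1.414]],
    [[280,-243,-136],[0,0,-1.414]],
    [[280,-243,-136],[0,0,-1.414]]
  ],
  "jaw": 35
}}

```text
clock: 2.25
position: [0.43, 0.3641, 0.1204]
tool_rot: [3.142, -0.0, 1.488]
force: [0.3, -0.1, 1.2]
grip_width: 0.0349
```

Run:
```python
from h import *
import workcell; print(workcell.tips_ahead)
o=observe();print({k:np.round(v,4) for k,v in o.items()})
f=grab_frame("side");im=f["frame"][:,:,::-1].copy()
cv2.imwrite("pics/s1.png",cv2.resize(im[60:230,100:300],None,fx=3.5,fy=3.5,interpolation=cv2.INTER_CUBIC))
p=o["position"]
for d in(0,.025,.03,.038): print(d,(np.array(proj(f,p-[0,0,d]))-[100,60])*3.5)
```

```text
0.025
{'clock': np.float64(2.25), 'qpos': array([-1.024 ,  0.6333,  0.3066,  1.8857, -0.2935,  0.6661, -0.6237]), 'qd': array([-0.0005, -0.0012, -0.0018, -0.0009, -0.0024, -0.0002, -0.0042]), 'joint_efforts': array([ 1.05100e-01, -8.79815e+01,  1.07776e+01, -2.56474e+01,
       -1.80000e-02,  1.80000e-03, -8.66000e-02]), 'position': array([0.43  , 0.3641, 0.1204]), 'tool_rot': array([ 3.1416e+00, -3.0000e-04,  1.4880e+00]), 'force': array([ 0.2508, -0.0598,  1.1965]), 'moment': array([0.0058, 0.0932, 0.0288]), 'grip_width': np.float64(0.0349)}
0 [283.46887951 250.00149003]
0.025 [286.51101746 275.12111944]
0.03 [287.11117963 280.07679581]
0.038 [288.06580665 287.95936963]
```

View pics/s1.png

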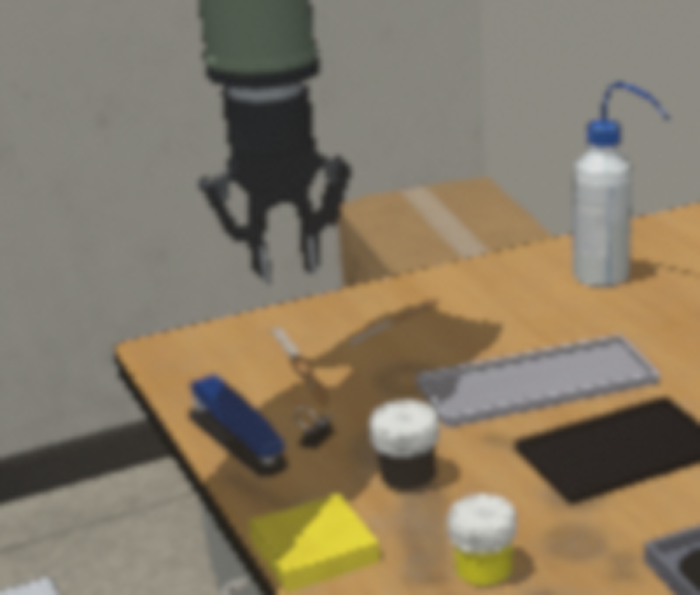

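>>> {"op": "move_arm", "data": {
  "motion": [
    [[0,0,-45],[0,0,0]],
    [[0,0,-70],[0,0,0]],
    [[0,0,-90],[0,0,0]],
    [[0,0,-90],[0,0,0]]
  ]
}}

```text
clock: 2.8
position: [0.4299, 0.3633, 0.0295]
tool_rot: [-3.141, 0.001, 1.485]
force: [-0.0, -0.8, 0.4]
grip_width: 0.035
```

>>> {"op": "move_arm", "data": {
  "motion": [
    [[0,0,0],[0,0,0]],
    [[0,0,0],[0,0,0]],
    [[0,0,0],[0,0,0]],
    [[0,0,0],[0,0,0]]
  ],
  "jaw": 4,
  "grip_force": 40
}}

```text
clock: 3.3
position: [0.4308, 0.3641, 0.0314]
tool_rot: [3.141, -0.001, 1.485]
force: [-0.1, -1.8, 8.8]
grip_width: 0.0106
```

>>> {"op": "move_arm", "data": {
  "motion": [
    [[0,0,20],[0,0,0]],
    [[0,0,70],[0,0,0]],
    [[0,0,70],[0,0,0]]
  ]
}}

```text
clock: 3.68
position: [0.4317, 0.3649, 0.1047]
tool_rot: [3.138, -0.005, 1.485]
force: [0.3, -0.6, -1.0]
grip_width: 0.0109
```

Run:
```python
from h import *
f=grab_frame("side");im=f["frame"][:,:,::-1].copy()
cv2.imwrite("pics/s2.png",cv2.resize(im[60:230,100:300],None,fx=3.5,fy=3.5,interpolation=cv2.INTER_CUBIC))
```

```text
(no output)
```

View pics/s2.png

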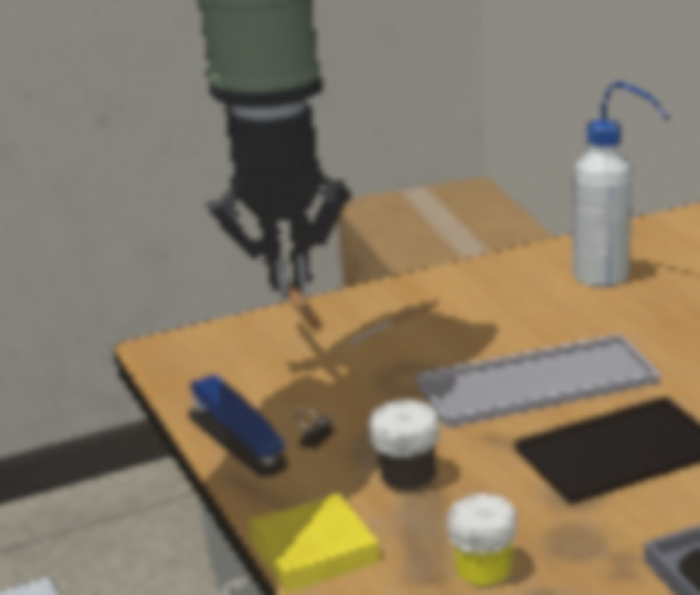

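>>> {"op": "move_arm", "data": {
  "motion": [
    [[40,-35,30],[0,0,0.18]],
    [[80,-70,30],[0,0,0.36]],
    [[120,-100,30],[0,0,0.54]],
    [[160,-130,30],[0,0,0.72]],
    [[179,-147,30],[0,0,0.9]],
    [[179,-147,30],[0,0,1.08]],
    [[179,-147,30],[0,0,1.26]],
    [[179,-147,20],[0,0,1.43]],
    [[179,-147,10],[0,0,1.513]],
    [[179,-147,0],[0,0,1.513]],
    [[179,-147,0],[0,0,1.513]]
  ]
}}

```text
clock: 5.1
position: [0.6088, 0.2164, 0.0995]
tool_rot: [-3.141, -0.001, 2.996]
force: [-1.1, 0.2, -0.2]
grip_width: 0.0107
```

Run:
```python
from h import *
for c in("top","side"):
    f=grab_frame(c);im=f["frame"][:,:,::-1].copy()
    w=im[110:220,140:290] if c=="top" else im[70:230,150:350]
    cv2.imwrite("pics/s3%s.png"%c,cv2.resize(w,None,fx=3.5,fy=3.5,interpolation=cv2.INTER_CUBIC))
```

```text
(no output)
```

View pics/s3side.png

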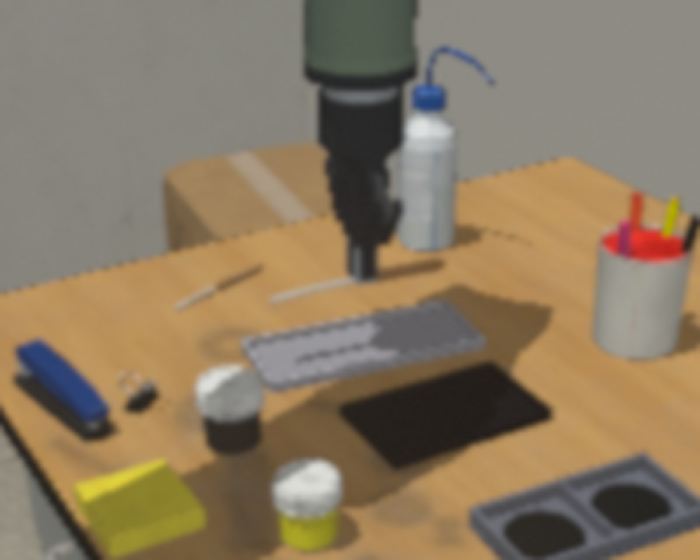

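View pics/s3top.png

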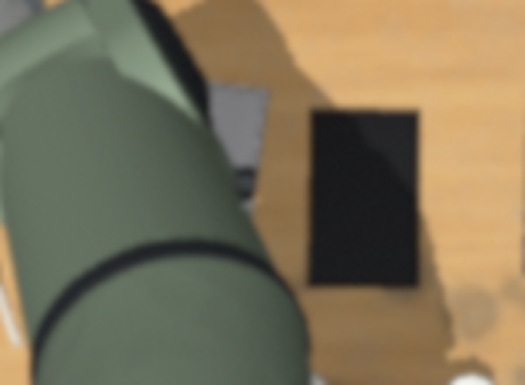

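>>> {"op": "move_arm", "data": {
  "motion": [
    [[0,0,-40],[0,0,0]],
    [[0,0,-58],[0,0,0]],
    [[0,0,-64],[0,0,0]],
    [[0,0,-65],[0,0,0]],
    [[0,0,-65],[0,0,0]]
  ]
}}

```text
clock: 5.82
position: [0.6098, 0.2169, 0.0362]
tool_rot: [3.141, 0.001, 2.998]
force: [0.1, -0.5, -0.3]
grip_width: 0.0108
```

>>> {"op": "move_arm", "data": {
  "motion": [
    [[0,0,0],[0,0,0]],
    [[0,0,0],[0,0,0]],
    [[0,0,0],[0,0,0]],
    [[0,0,40],[0,0,0]],
    [[0,0,100],[0,0,0]],
    [[0,0,120],[0,0,0]],
    [[0,0,120],[0,0,0]]
  ],
  "jaw": 32
}}

```text
clock: 6.7
position: [0.6099, 0.2168, 0.1567]
tool_rot: [3.14, 0.002, 2.998]
force: [-0.1, -0.4, -0.3]
grip_width: 0.0318
```

>>> {"op": "move_arm", "data": {
  "motion": [
    [[-55,-26,0],[0,0,0]],
    [[-110,-52,0],[0,0,0]],
    [[-160,-75,0],[0,0,0]],
    [[-172,-81,0],[0,0,0]],
    [[-172,-81,0],[0,0,0]],
    [[-172,-81,0],[0,0,0]]
  ],
  "jaw": 84
}}

```text
clock: 7.45
position: [0.4382, 0.1363, 0.1549]
tool_rot: [3.141, 0.0, 2.998]
force: [0.1, -0.1, -0.1]
grip_width: 0.0842
```

Run:
```python
from h import *
o=observe();p=o["position"];print(p,o["tool_rot"],o["qpos"].round(2),o["grip_width"])
f=grab_frame("side");im=f["frame"][:,:,::-1].copy()
cv2.imwrite("pics/s4.png",cv2.resize(im[70:250,140:340],None,fx=3.5,fy=3.5,interpolation=cv2.INTER_CUBIC))
r=outline_of("big_pot_mid","side")[0];print(r["pixel"],proj(f,(.437,.136,.03)))
m=r["pixels"];ys,xs=np.nonzero(m);print(xs.min(),xs.max(),ys.min(),ys.max())
a=[proj(f,(.437+R*np.cos(t),.136+R*np.sin(t),z)) for R,z in((.028,.06),(.028,.041),(.025,0)) for t in np.arange(0,6.3,.1)]
a=np.array(a);print(a.min(0),a.max(0))
r=outline_of("small_pot_mid","side")[0]
m=r["pixels"];ys,xs=np.nonzero(m);print(xs.min(),xs.max(),ys.min(),ys.max())
a=[proj(f,(.4305+R*np.cos(t),-.006+R*np.sin(t),z)) for R,z in((.025,.054),(.025,.038),(.023,0)) for t in np.arange(0,6.3,.1)]
a=np.array(a);print(a.min(0),a.max(0))
```

```text
[0.43824252 0.1362645  0.15490597] [3.14128825e+00 6.02395980e-05 2.99791869e+00] [-0.33  0.42 -0.13  2.11  0.09  0.61  0.9 ] 0.08416274463353217
[214.5, 184.4] [np.float64(215.75314549953333), np.float64(187.66602629229575)]
206 225 175 198
[205.18511336 173.76784747] [225.30446154 201.15949021]
228 248 200 226
[227.1663914  200.45056307] [246.782013   228.13675659]
```

View pics/s4.png

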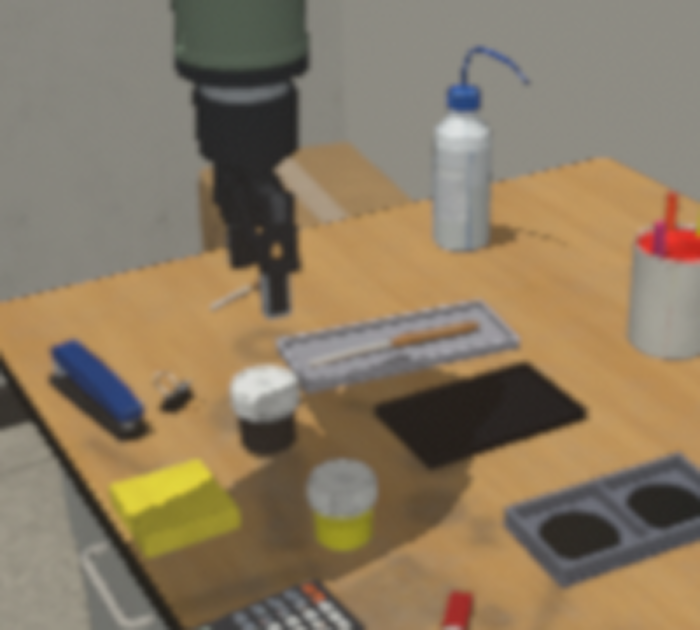

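>>> {"op": "move_arm", "data": {
  "motion": [
    [[0,0,-40],[0,0,0]],
    [[0,0,-70],[0,0,0]],
    [[0,0,-90],[0,0,0]],
    [[0,0,-98],[0,0,0]],
    [[0,0,-98],[0,0,0]]
  ]
}}

```text
clock: 8.22
position: [0.4373, 0.1358, 0.0572]
tool_rot: [-3.141, -0.0, 2.998]
force: [-0.2, -0.6, 1.2]
grip_width: 0.084
```

>>> {"op": "move_arm", "data": {
  "motion": [
    [[0,0,0],[0,0,0]],
    [[0,0,0],[0,0,0]],
    [[0,0,0],[0,0,0]],
    [[0,0,0],[0,0,0]]
  ],
  "jaw": 48,
  "grip_force": 40
}}

```text
clock: 8.72
position: [0.4377, 0.1358, 0.0582]
tool_rot: [3.141, 0.001, 2.998]
force: [-1.6, -1.6, 12.5]
grip_width: 0.0547
```

>>> {"op": "move_arm", "data": {
  "motion": [
    [[0,0,5],[0,0,0]],
    [[0,0,20],[0,0,0]],
    [[0,0,50],[0,0,0]],
    [[0,0,70],[0,0,0]],
    [[0,0,70],[0,0,0]]
  ]
}}

```text
clock: 9.35
position: [0.4381, 0.1358, 0.1292]
tool_rot: [3.14, 0.003, 2.997]
force: [0.8, 0.1, -1.4]
grip_width: 0.0547
```

Run:
```python
from h import *
f=grab_frame("side");im=f["frame"][:,:,::-1].copy()
cv2.imwrite("pics/s5.png",cv2.resize(im[70:250,140:340],None,fx=3.5,fy=3.5,interpolation=cv2.INTER_CUBIC))
```

```text
(no output)
```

View pics/s5.png

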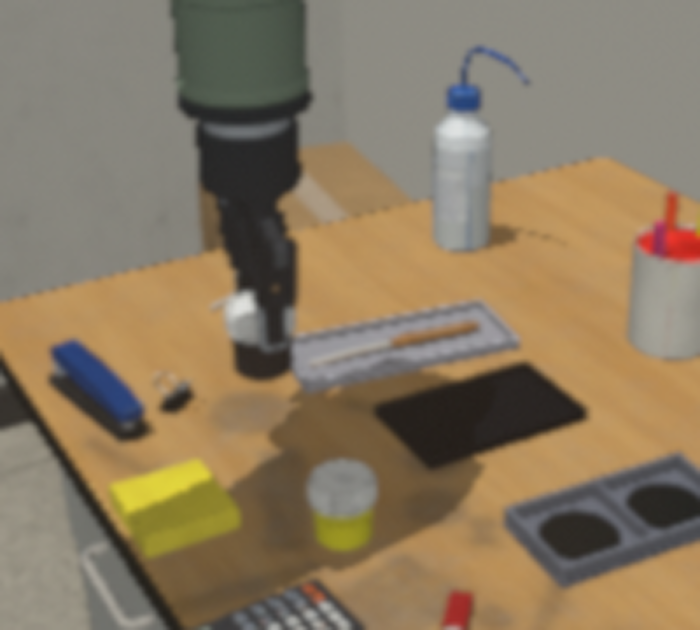

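>>> {"op": "move_arm", "data": {
  "motion": [
    [[20,-22,5],[0,0,0]],
    [[52,-56,10],[0,0,0]],
    [[86,-94,10],[0,0,0]],
    [[120,-131,10],[0,0,0]],
    [[154,-168,10],[0,0,0]],
    [[186,-203,10],[0,0,0]],
    [[208,-227,5],[0,0,0]],
    [[221,-241,0],[0,0,0]],
    [[221,-241,0],[0,0,0]],
    [[221,-241,0],[0,0,0]]
  ]
}}

```text
clock: 10.65
position: [0.6577, -0.1047, 0.1267]
tool_rot: [3.141, -0.001, 2.998]
force: [-0.3, 0.1, -1.1]
grip_width: 0.0542
```

>>> {"op": "move_arm", "data": {
  "motion": [
    [[0,0,-20],[0,0,0]],
    [[0,0,-40],[0,0,0]],
    [[0,0,-55],[0,0,0]],
    [[0,0,-62],[0,0,0]],
    [[0,0,-64],[0,0,0]],
    [[0,0,-64],[0,0,0]]
  ]
}}

```text
clock: 11.4
position: [0.6585, -0.1054, 0.0636]
tool_rot: [3.142, 0.001, 2.998]
force: [0.1, 0.1, -1.2]
grip_width: 0.0541
```

Run:
```python
from h import *
f=grab_frame("side");im=f["frame"][:,:,::-1].copy()
cv2.imwrite("pics/s6.png",cv2.resize(im[100:270,240:440],None,fx=3.5,fy=3.5,interpolation=cv2.INTER_CUBIC))
```

```text
(no output)
```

View pics/s6.png

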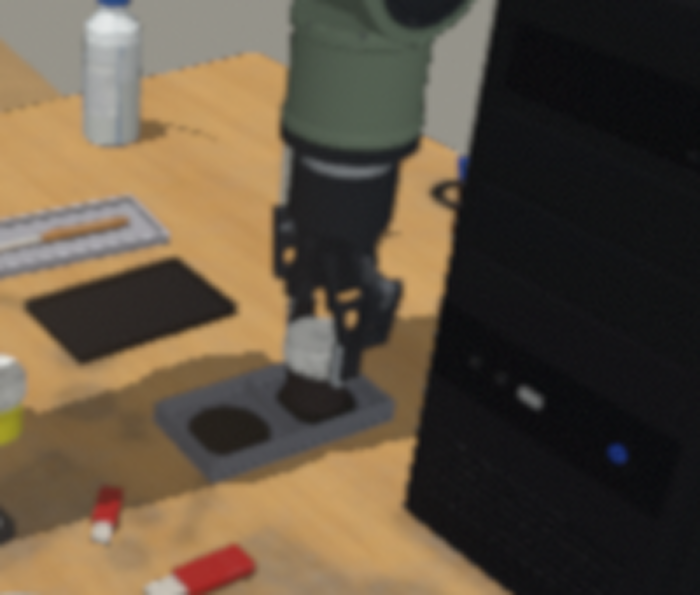

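>>> {"op": "move_arm", "data": {
  "motion": [
    [[0,0,-1],[0,0,0]],
    [[0,0,-2],[0,0,0]],
    [[0,0,-2],[0,0,0]]
  ]
}}

```text
clock: 11.82
position: [0.6587, -0.1055, 0.0628]
tool_rot: [-3.142, 0.001, 2.998]
force: [-5.6, -0.8, 17.9]
grip_width: 0.0541
```

>>> {"op": "move_arm", "data": {
  "motion": [
    [[0,0,1],[0,0,0]],
    [[0,0,1],[0,0,0]],
    [[0,0,1],[0,0,0]],
    [[0,0,1],[0,0,0]],
    [[0,0,25],[0,0,0]],
    [[0,0,60],[0,0,0]],
    [[0,0,90],[0,0,0]],
    [[0,0,90],[0,0,0]]
  ],
  "jaw": 78
}}

```text
clock: 12.82
position: [0.6594, -0.1055, 0.1537]
tool_rot: [3.142, 0.004, 2.998]
force: [-0.1, 0.5, -0.5]
grip_width: 0.0779
```

Run:
```python
from h import *
f=grab_frame("side");im=f["frame"][:,:,::-1].copy()
cv2.imwrite("pics/s7.png",cv2.resize(im[100:270,220:420],None,fx=3.5,fy=3.5,interpolation=cv2.INTER_CUBIC))
```

```text
(no output)
```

View pics/s7.png

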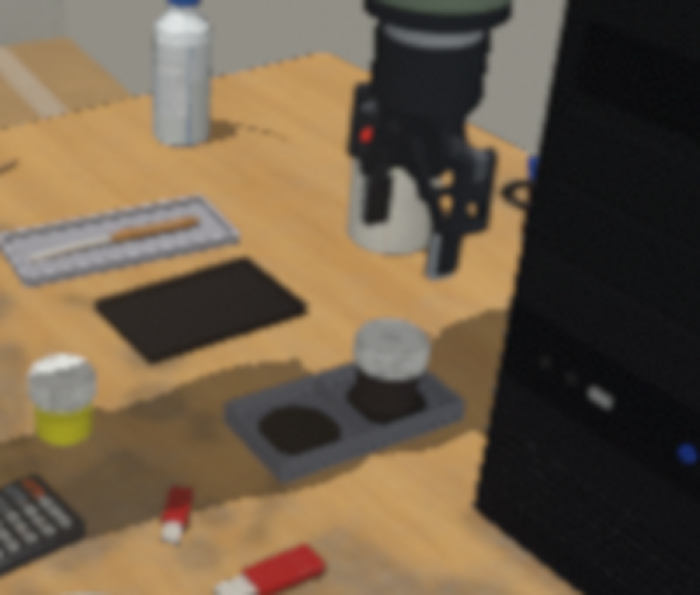

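>>> {"op": "move_arm", "data": {
  "motion": [
    [[-55,24,0],[0,0,0]],
    [[-110,48,0],[0,0,0]],
    [[-165,71,0],[0,0,0]],
    [[-215,93,0],[0,0,0]],
    [[-227,98,0],[0,0,0]],
    [[-227,98,0],[0,0,0]],
    [[-227,98,0],[0,0,0]]
  ],
  "jaw": 82
}}

```text
clock: 13.75
position: [0.4323, -0.0077, 0.1511]
tool_rot: [3.142, 0.0, 2.997]
force: [0.6, -0.4, -0.5]
grip_width: 0.0817
```

Run:
```python
from h import *
o=observe();print(o["position"],o["qpos"].round(2))
f=grab_frame("top")
for l in("small_pot_mid","big_pot_mid"):
  for r in outline_of(l,"top")[:2]: print(l,r["score"],r["pixel"],r["pixels"].sum(),ray(f,r["pixel"],.055))
```

```text
[ 0.43232571 -0.00769953  0.15107235] [-0.    0.4  -0.15  2.18  0.1   0.57  1.2 ]
big_pot_mid 0.55 [305.3, 144.2] 321 [ 0.66342929 -0.10383031  0.055     ]
```

>>> {"op": "move_arm", "data": {
  "motion": [
    [[0,0,-40],[0,0,0]],
    [[0,0,-70],[0,0,0]],
    [[0,0,-90],[0,0,0]],
    [[0,0,-98],[0,0,0]],
    [[0,0,-98],[0,0,0]]
  ]
}}

```text
clock: 14.52
position: [0.4313, -0.0074, 0.0531]
tool_rot: [-3.141, -0.001, 2.998]
force: [-0.3, 0.2, 1.1]
grip_width: 0.0821
```

>>> {"op": "move_arm", "data": {
  "motion": [
    [[0,0,0],[0,0,0]],
    [[0,0,0],[0,0,0]],
    [[0,0,0],[0,0,0]],
    [[0,0,0],[0,0,0]],
    [[0,0,0],[0,0,0]]
  ],
  "jaw": 42,
  "grip_force": 40
}}

```text
clock: 15.15
position: [0.4317, -0.0074, 0.0541]
tool_rot: [3.141, 0.001, 2.998]
force: [-2.9, -0.1, 12.5]
grip_width: 0.0493
```

>>> {"op": "move_arm", "data": {
  "motion": [
    [[0,0,5],[0,0,0]],
    [[0,0,20],[0,0,0]],
    [[0,0,50],[0,0,0]],
    [[0,0,70],[0,0,0]],
    [[0,0,70],[0,0,0]]
  ]
}}

```text
clock: 15.78
position: [0.432, -0.0074, 0.1247]
tool_rot: [3.141, 0.003, 2.997]
force: [0.2, -0.1, -0.7]
grip_width: 0.0491
```

Run:
```python
from h import *
f=grab_frame("side");im=f["frame"][:,:,::-1].copy()
cv2.imwrite("pics/s8.png",cv2.resize(im[100:270,180:380],None,fx=3.5,fy=3.5,interpolation=cv2.INTER_CUBIC))
```

```text
(no output)
```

View pics/s8.png

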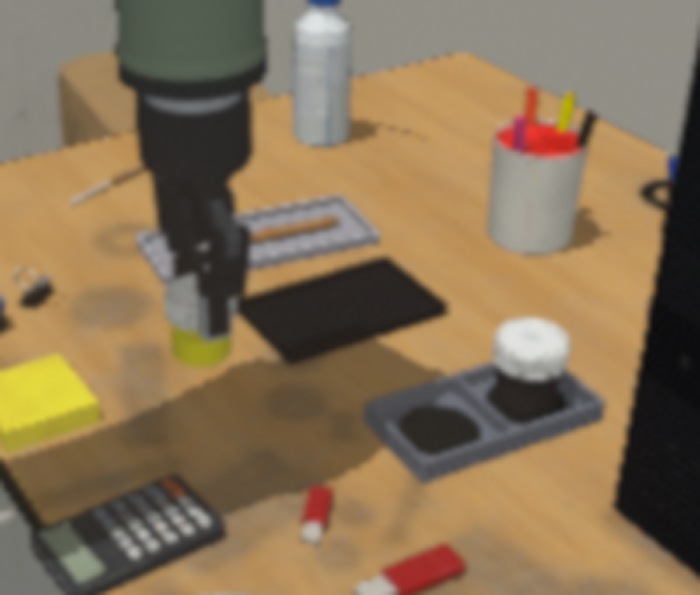

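>>> {"op": "move_arm", "data": {
  "motion": [
    [[18,-11,5],[0,0,0]],
    [[50,-32,10],[0,0,0]],
    [[85,-54,10],[0,0,0]],
    [[118,-75,10],[0,0,0]],
    [[140,-89,5],[0,0,0]],
    [[147,-93,0],[0,0,0]],
    [[147,-93,0],[0,0,0]],
    [[147,-93,0],[0,0,0]]
  ]
}}

```text
clock: 16.82
position: [0.5775, -0.0997, 0.1231]
tool_rot: [3.142, -0.001, 2.998]
force: [0.4, 0.2, -1.1]
grip_width: 0.0492
```

>>> {"op": "move_arm", "data": {
  "motion": [
    [[0,0,-20],[0,0,0]],
    [[0,0,-40],[0,0,0]],
    [[0,0,-55],[0,0,0]],
    [[0,0,-62],[0,0,0]],
    [[0,0,-65],[0,0,0]],
    [[0,0,-65],[0,0,0]]
  ]
}}

```text
clock: 17.58
position: [0.5786, -0.1003, 0.0589]
tool_rot: [3.142, 0.001, 2.998]
force: [0.1, 0.4, -1.4]
grip_width: 0.0489
```

>>> {"op": "move_arm", "data": {
  "motion": [
    [[0,0,-1],[0,0,0]],
    [[0,0,-2],[0,0,0]],
    [[0,0,-2],[0,0,0]]
  ]
}}

```text
clock: 17.95
position: [0.5789, -0.1004, 0.0586]
tool_rot: [-3.141, 0.002, 2.998]
force: [-12.1, 2.7, 37.3]
grip_width: 0.0495
```

Run:
```python
from h import *
f=grab_frame("side");im=f["frame"][:,:,::-1].copy()
cv2.imwrite("pics/s9.png",cv2.resize(im[100:270,200:400],None,fx=3.5,fy=3.5,interpolation=cv2.INTER_CUBIC))
```

```text
(no output)
```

View pics/s9.png

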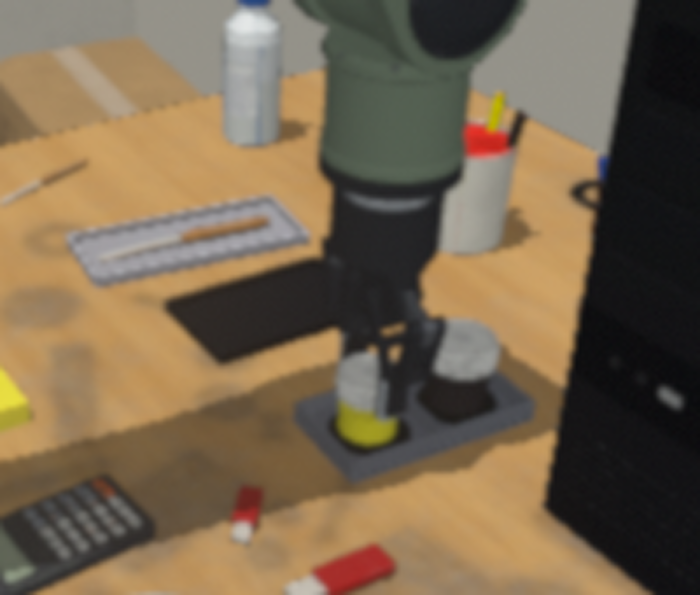

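Seated in the near bay; back off 2 mm and release.

>>> {"op": "move_arm", "data": {
  "motion": [
    [[0,0,2],[0,0,0]]
  ]
}}

```text
clock: 18.12
position: [0.5787, -0.1004, 0.0593]
tool_rot: [-3.142, 0.001, 2.998]
force: [0.6, 0.5, -1.8]
grip_width: 0.0493
```

>>> {"op": "move_arm", "data": {
  "motion": [
    [[0,0,0],[0,0,0]],
    [[0,0,0],[0,0,0]],
    [[0,0,0],[0,0,0]],
    [[0,0,0],[0,0,0]],
    [[0,0,25],[0,0,0]],
    [[0,0,60],[0,0,0]],
    [[0,0,92],[0,0,0]],
    [[0,0,92],[0,0,0]]
  ],
  "jaw": 74
}}

```text
clock: 19.12
position: [0.5794, -0.1005, 0.1525]
tool_rot: [3.141, 0.004, 2.998]
force: [0.5, 0.1, -0.4]
grip_width: 0.0743
```

>>> {"op": "move_arm", "data": {
  "motion": [
    [[-30,-6,0],[0,0,-0.18]],
    [[-70,-14,0],[0,0,-0.36]],
    [[-110,-22,0],[0,0,-0.54]],
    [[-123,-25,0],[0,0,-0.72]],
    [[-123,-25,0],[0,0,-0.9]],
    [[-123,-25,-10],[0,0,-1.08]],
    [[-123,-25,-20],[0,0,-1.26]],
    [[-123,-25,-30],[0,0,-1.44]],
    [[-123,-25,-40],[0,0,-1.62]],
    [[-123,-25,-40],[0,0,-1.8]],
    [[-123,-25,-40],[0,0,-1.98]],
    [[-123,-25,-40],[0,0,-2.108]]
  ],
  "jaw": 35
}}

```text
clock: 20.62
position: [0.4549, -0.1254, 0.1097]
tool_rot: [-3.141, 0.001, 0.885]
force: [0.1, -0.1, 0.1]
grip_width: 0.0351
```

Run:
```python
from h import *
o=observe();print(o["position"],o["tool_rot"],o["qpos"].round(2))
f=grab_frame("side");im=f["frame"][:,:,::-1].copy()
cv2.imwrite("pics/s10.png",cv2.resize(im[130:300,200:400],None,fx=3.5,fy=3.5,interpolation=cv2.INTER_CUBIC))
for l in("usb_stick_mid","eraser_mid","small_pot_mid","big_pot_mid"):
  for r in outline_of(l,"side")[:2]: print(l,r["score"],r["pixel"],r["pixels"].sum(),ray(f,r["pixel"],.005 if l[0] in"ue" else .034))
print(proj(f,(.45,-.131,.0045)),proj(f,(.451,-.33,.006)))
```

```text
[ 0.45491393 -0.12536017  0.10970504] [-3.14110211e+00  1.07622432e-03  8.84761555e-01] [-0.15  0.56  0.4   2.13 -0.42  0.53 -0.13]
usb_stick_mid 0.7 [300.9, 263.5] 294 [ 0.47932838 -0.21863804  0.005     ]
usb_stick_mid 0.56 [267.4, 245.8] 118 [ 0.44615965 -0.12853745  0.005     ]
eraser_mid 0.87 [323.3, 300.8] 324 [ 0.4542213 -0.328222   0.005    ]
eraser_mid 0.62 [276.2, 192.8] 318 [0.59296663 0.05508654 0.005     ]
small_pot_mid 0.84 [304.8, 214.8] 472 [ 0.57400505 -0.10501261  0.034     ]
small_pot_mid 0.28 [321.1, 299.5] 302 [ 0.43427964 -0.34143757  0.034     ]
big_pot_mid 0.58 [329.1, 202.7] 480 [ 0.66289221 -0.09509934  0.034     ]
[np.float64(269.2877903329351), np.float64(245.99477341910904)] [np.float64(322.6705498893547), np.float64(301.71237516643714)]
```

View pics/s10.png

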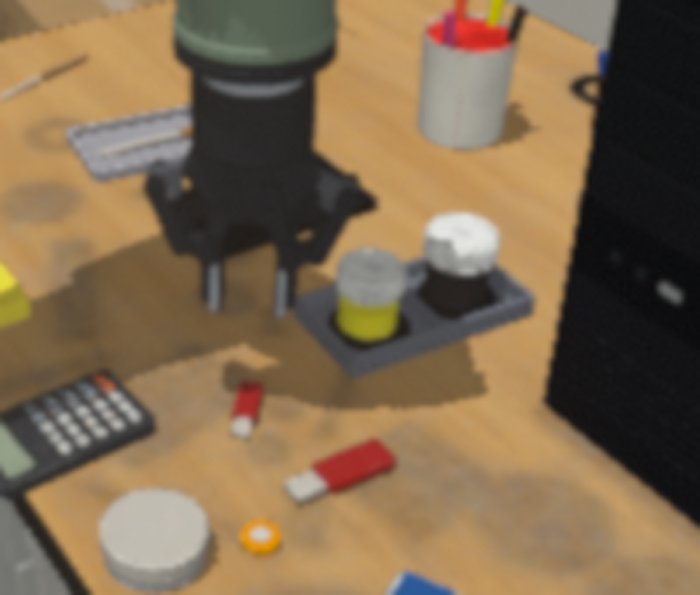

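>>> {"op": "move_arm", "data": {
  "motion": [
    [[0,0,-40],[0,0,0]],
    [[0,0,-65],[0,0,0]],
    [[0,0,-80],[0,0,0]],
    [[0,0,-80],[0,0,0]],
    [[0,0,-80],[0,0,0]]
  ]
}}

```text
clock: 21.5
position: [0.4556, -0.1255, 0.031]
tool_rot: [3.141, -0.0, 0.89]
force: [-0.4, 0.5, 0.8]
grip_width: 0.0353
```

>>> {"op": "move_arm", "data": {
  "motion": [
    [[0,0,0],[0,0,0]],
    [[0,0,0],[0,0,0]],
    [[0,0,0],[0,0,0]],
    [[0,0,0],[0,0,0]]
  ],
  "jaw": 10,
  "grip_force": 30
}}

```text
clock: 22.0
position: [0.4558, -0.1254, 0.0311]
tool_rot: [3.14, -0.001, 0.89]
force: [-1.2, 0.2, 8.9]
grip_width: 0.0164
```

>>> {"op": "move_arm", "data": {
  "motion": [
    [[0,0,20],[0,0,0]],
    [[0,0,70],[0,0,0]],
    [[0,0,70],[0,0,0]]
  ]
}}

```text
clock: 22.38
position: [0.4568, -0.1255, 0.1033]
tool_rot: [3.137, -0.003, 0.89]
force: [0.7, 0.4, -1.2]
grip_width: 0.0163
```

Run:
```python
from h import *
f=grab_frame("side");im=f["frame"][:,:,::-1].copy()
cv2.imwrite("pics/s11.png",cv2.resize(im[130:300,200:400],None,fx=3.5,fy=3.5,interpolation=cv2.INTER_CUBIC))
```

```text
(no output)
```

View pics/s11.png

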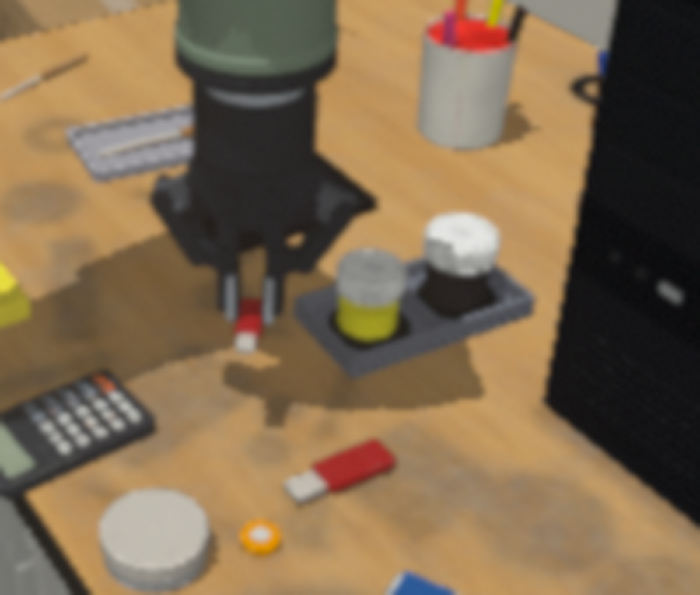

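>>> {"op": "move_arm", "data": {
  "motion": [
    [[0,40,20],[0,0,-0.15]],
    [[10,90,25],[0,0,-0.3]],
    [[35,135,25],[0,0,-0.45]],
    [[75,170,25],[0,0,-0.6]],
    [[120,195,25],[0,0,-0.75]],
    [[165,208,20],[0,0,-0.88]],
    [[195,215,5],[0,0,-0.92]],
    [[195,215,0],[0,0,-0.92]],
    [[195,215,0],[0,0,-0.92]],
    [[195,215,0],[0,0,-0.92]]
  ]
}}

```text
clock: 23.68
position: [0.6498, 0.0894, 0.1006]
tool_rot: [-3.141, 0.0, -0.03]
force: [-0.7, -0.5, 0.2]
grip_width: 0.0163
```

Run:
```python
from h import *
f=grab_frame("side");im=f["frame"][:,:,::-1].copy()
cv2.imwrite("pics/s12.png",cv2.resize(im[90:260,200:400],None,fx=3.5,fy=3.5,interpolation=cv2.INTER_CUBIC))
```

```text
(no output)
```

View pics/s12.png

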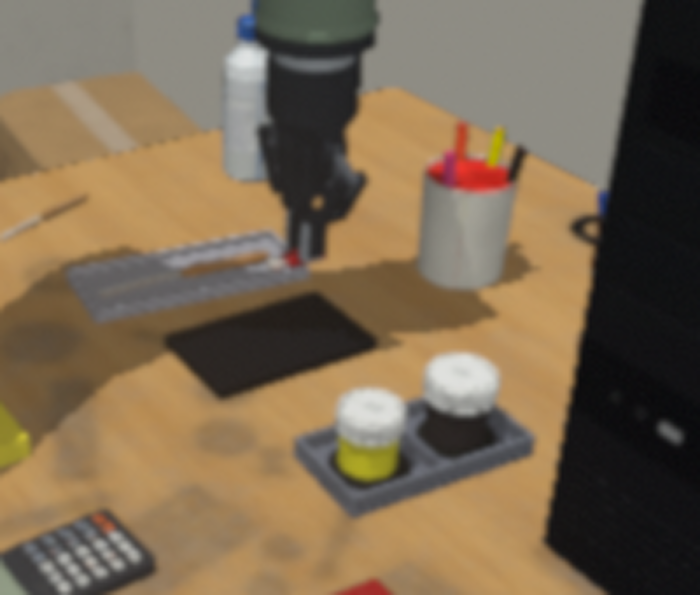

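>>> {"op": "move_arm", "data": {
  "motion": [
    [[0,0,-40],[0,0,0]],
    [[0,0,-58],[0,0,0]],
    [[0,0,-65],[0,0,0]],
    [[0,0,-66],[0,0,0]],
    [[0,0,-66],[0,0,0]]
  ]
}}

```text
clock: 24.35
position: [0.6508, 0.0896, 0.0352]
tool_rot: [-3.141, -0.001, -0.03]
force: [0.3, -1.0, -0.5]
grip_width: 0.0164
```

>>> {"op": "move_arm", "data": {
  "motion": [
    [[0,0,0],[0,0,0]],
    [[0,0,0],[0,0,0]],
    [[0,0,0],[0,0,0]],
    [[0,0,40],[0,0,0]],
    [[0,0,100],[0,0,0]],
    [[0,0,116],[0,0,0]],
    [[0,0,116],[0,0,0]]
  ],
  "jaw": 34
}}

```text
clock: 25.22
position: [0.6506, 0.09, 0.151]
tool_rot: [-3.141, -0.001, -0.03]
force: [-0.0, -0.4, -0.3]
grip_width: 0.0337
```

>>> {"op": "move_arm", "data": {
  "motion": [
    [[-40,-40,0],[0,0,-0.15]],
    [[-85,-80,0],[0,0,-0.3]],
    [[-125,-120,0],[0,0,-0.45]],
    [[-160,-165,0],[0,0,-0.6]],
    [[-180,-220,0],[0,0,-0.75]],
    [[-190,-275,0],[0,0,-0.9]],
    [[-198,-330,0],[0,0,-1.05]],
    [[-198,-385,-15],[0,0,-1.113]],
    [[-198,-420,-40],[0,0,-1.113]],
    [[-198,-420,-40],[0,0,-1.113]],
    [[-198,-420,-40],[0,0,-1.113]]
  ],
  "jaw": 42
}}

```text
clock: 26.6
position: [0.4518, -0.3297, 0.1095]
tool_rot: [3.14, 0.001, -1.143]
force: [-0.0, 0.8, 0.4]
grip_width: 0.0419
```

Run:
```python
from h import *
o=observe();print(o["position"],o["tool_rot"],o["qpos"].round(2))
f=grab_frame("side");im=f["frame"][:,:,::-1].copy()
cv2.imwrite("pics/s13.png",cv2.resize(im[160:340,240:440],None,fx=3.4,fy=3.4,interpolation=cv2.INTER_CUBIC))
cv2.imwrite("pics/s13b.png",cv2.resize(im[130:240,200:370],None,fx=4.5,fy=4.5,interpolation=cv2.INTER_CUBIC))
```

```text
[ 0.45177921 -0.32973727  0.10945363] [ 3.14046145e+00  1.38273602e-03 -1.14342920e+00] [-0.05  0.85  0.9   1.92 -0.9   0.84 -1.38]
```

View pics/s13.png

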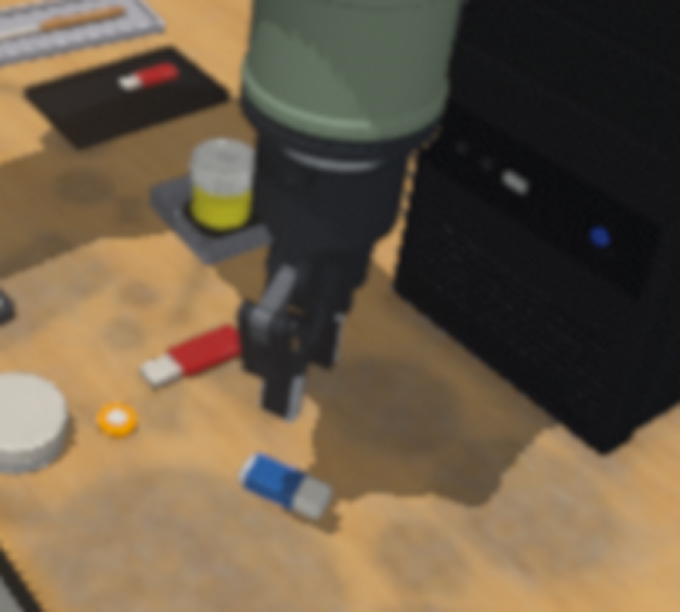

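View pics/s13b.png

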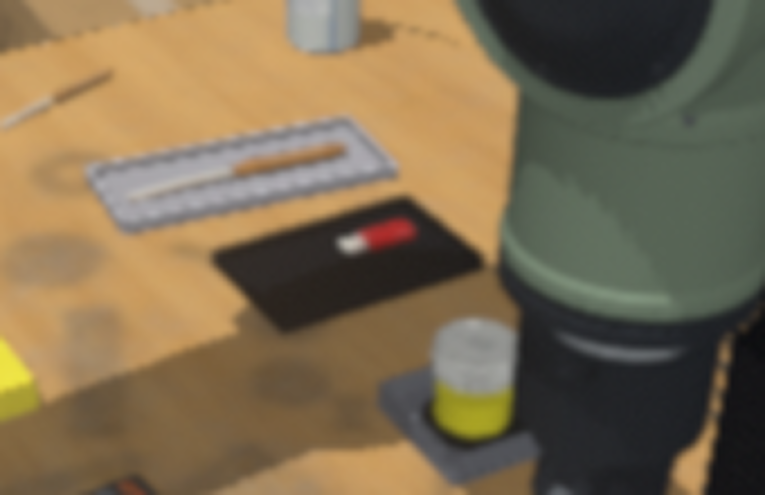

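>>> {"op": "move_arm", "data": {
  "motion": [
    [[0,0,-40],[0,0,0]],
    [[0,0,-65],[0,0,0]],
    [[0,0,-79],[0,0,0]],
    [[0,0,-79],[0,0,0]],
    [[0,0,-79],[0,0,0]]
  ]
}}

```text
clock: 27.28
position: [0.4527, -0.3304, 0.0322]
tool_rot: [-3.141, -0.001, -1.143]
force: [-0.3, -0.2, -0.6]
grip_width: 0.0422
```

>>> {"op": "move_arm", "data": {
  "motion": [
    [[0,0,0],[0,0,0]],
    [[0,0,0],[0,0,0]],
    [[0,0,0],[0,0,0]],
    [[0,0,0],[0,0,0]]
  ],
  "jaw": 12,
  "grip_force": 25
}}

```text
clock: 27.78
position: [0.4527, -0.3305, 0.0321]
tool_rot: [-3.141, -0.001, -1.143]
force: [-1.2, 1.0, 8.5]
grip_width: 0.0202
```

>>> {"op": "move_arm", "data": {
  "motion": [
    [[0,0,20],[0,0,0]],
    [[0,0,70],[0,0,0]],
    [[0,0,70],[0,0,0]]
  ]
}}

```text
clock: 28.15
position: [0.4533, -0.3314, 0.1053]
tool_rot: [-3.139, -0.004, -1.144]
force: [1.1, 0.5, -1.1]
grip_width: 0.0206
```

Run:
```python
from h import *
f=grab_frame("side");im=f["frame"][:,:,::-1].copy()
cv2.imwrite("pics/s14.png",cv2.resize(im[160:340,240:440],None,fx=3.4,fy=3.4,interpolation=cv2.INTER_CUBIC))
```

```text
(no output)
```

View pics/s14.png

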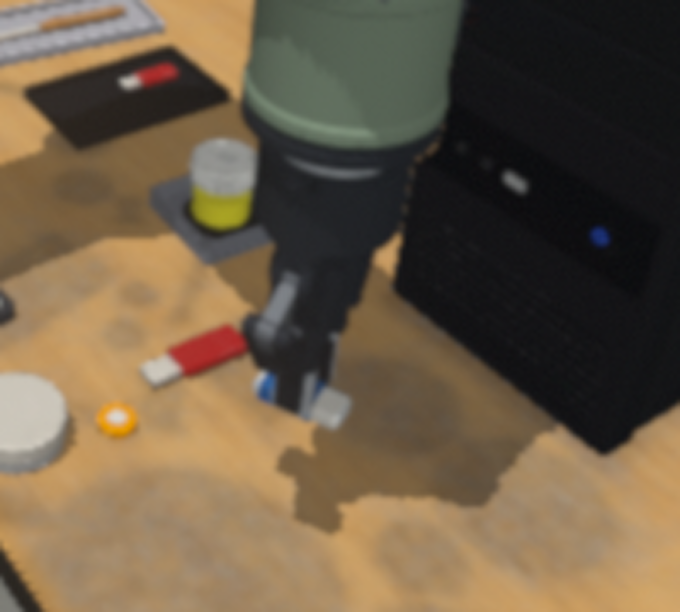

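>>> {"op": "move_arm", "data": {
  "motion": [
    [[0,40,25],[0,0,0.1]],
    [[0,90,35],[0,0,0.25]],
    [[0,145,35],[0,0,0.4]],
    [[0,200,35],[0,0,0.55]],
    [[5,255,35],[0,0,0.7]],
    [[20,305,35],[0,0,0.85]],
    [[50,350,35],[0,0,1.0]],
    [[90,385,25],[0,0,1.113]],
    [[123,396,10],[0,0,1.113]],
    [[123,396,0],[0,0,1.113]],
    [[123,396,0],[0,0,1.113]],
    [[123,396,0],[0,0,1.113]]
  ]
}}

```text
clock: 29.7
position: [0.5748, 0.0651, 0.1017]
tool_rot: [3.142, 0.0, -0.031]
force: [-0.8, 0.9, 1.4]
grip_width: 0.0204
```

Run:
```python
from h import *
f=grab_frame("side");im=f["frame"][:,:,::-1].copy()
cv2.imwrite("pics/s15.png",cv2.resize(im[110:260,200:370],None,fx=4,fy=4,interpolation=cv2.INTER_CUBIC))
```

```text
(no output)
```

View pics/s15.png

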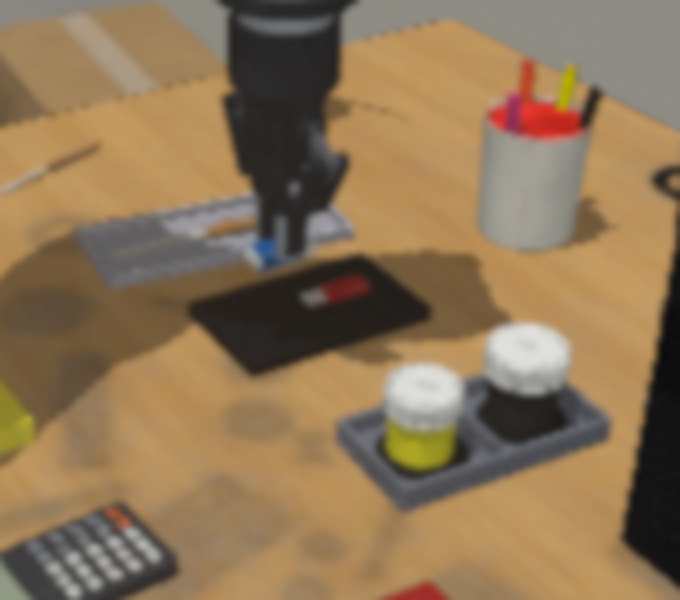

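>>> {"op": "move_arm", "data": {
  "motion": [
    [[0,0,-40],[0,0,0]],
    [[0,0,-58],[0,0,0]],
    [[0,0,-65],[0,0,0]],
    [[0,0,-66],[0,0,0]],
    [[0,0,-66],[0,0,0]]
  ]
}}

```text
clock: 30.38
position: [0.5757, 0.0656, 0.0361]
tool_rot: [-3.141, -0.001, -0.03]
force: [0.1, 0.1, 0.1]
grip_width: 0.0203
```

>>> {"op": "move_arm", "data": {
  "motion": [
    [[0,0,0],[0,0,0]],
    [[0,0,0],[0,0,0]],
    [[0,0,0],[0,0,0]],
    [[0,0,40],[0,0,0]],
    [[-20,0,100],[0,0,0]],
    [[-70,0,150],[0,0,0]],
    [[-130,0,200],[0,0,0]],
    [[-130,60,250],[0,0,0]],
    [[-130,120,280],[0,0,0]],
    [[-130,180,280],[0,0,0]],
    [[-130,240,280],[0,0,0]],
    [[-130,300,280],[0,0,0]]
  ],
  "jaw": 38
}}

```text
clock: 31.88
position: [0.4449, 0.3445, 0.3154]
tool_rot: [-3.14, -0.0, -0.03]
force: [0.2, 0.4, 1.3]
grip_width: 0.0384
```

```bash
cat > chk.py <<'E'
from h import *
f=grab_frame("top");im=f["frame"][:,:,::-1].copy()
z=.01;x0,x1,y0,y1=.50,.74,-.17,.29;s=1600
src=[];dst=[]
for x,y in((x0,y0),(x0,y1),(x1,y0),(x1,y1)):
    src.append(proj(f,(x,y,z)));dst.append(((y1-y)*s,(x1-x)*s))
M=cv2.getPerspectiveTransform(np.float32(src),np.float32(dst))
cv2.imwrite("pics/f_top.png",cv2.warpPerspective(im,M,(int((y1-y0)*s),int((x1-x0)*s)),flags=cv2.INTER_CUBIC))
def loc(p,o,yaw):
    d=np.array(p)[:2]-o;c,s=np.cos(yaw),np.sin(yaw);return np.round([c*d[0]+s*d[1],-s*d[0]+c*d[1]],3)
for c in("top","side"):
  f=grab_frame(c)
  for l,z,o,yaw in(("big_pot_mid",.045,(.618,-.103),-.064),("small_pot_mid",.04,(.618,-.103),-.064),("spatula_mid",.01,(.609,.217),-.145),("eraser_mid",.01,(.6095,.079),-.03),("usb_stick_mid",.008,(.6095,.079),-.03)):
    for r in outline_of(l,c)[:2]:
      print(c,l,round(r["score"],2),r["pixel"],loc(ray(f,r["pixel"],z),o,yaw))
im=f["frame"][:,:,::-1]
cv2.imwrite("pics/f_side.png",cv2.resize(im[120:260,190:370],None,fx=4.2,fy=4.2,interpolation=cv2.INTER_CUBIC))
E
python3 chk.py
```

```text
top big_pot_mid 0.89 [305.1, 146.7] [0.04  0.001]
top small_pot_mid 0.49 [301.6, 172.5] [-0.036  0.008]
top small_pot_mid 0.44 [201.3, 163.5] [-0.021  0.305]
top spatula_mid 0.57 [198.1, 164.2] [0.01  0.001]
top eraser_mid 0.52 [249.1, 176.8] [-0.032 -0.017]
top usb_stick_mid 0.64 [342.8, 208.3] [-0.125 -0.3  ]
side big_pot_mid 0.81 [332.3, 203.9] [ 0.038 -0.01 ]
side small_pot_mid 0.68 [305.5, 212.5] [-0.042 -0.004]
side small_pot_mid 0.53 [248.8, 169.7] [-0.073  0.261]
side spatula_mid 0.66 [255.5, 165.8] [0.01  0.003]
side usb_stick_mid 0.73 [277.1, 188.4] [-0.003 -0.009]
side usb_stick_mid 0.55 [299.3, 264.5] [-0.128 -0.305]
```

View pics/f_side.png

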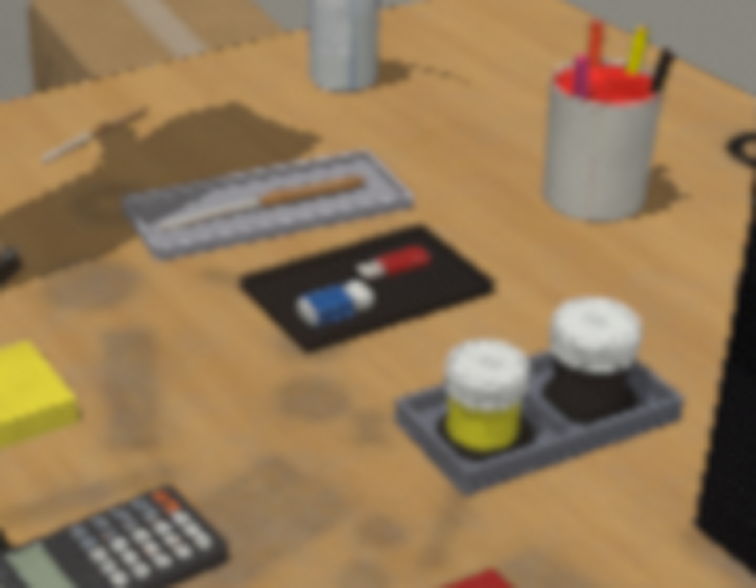

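View pics/f_top.png

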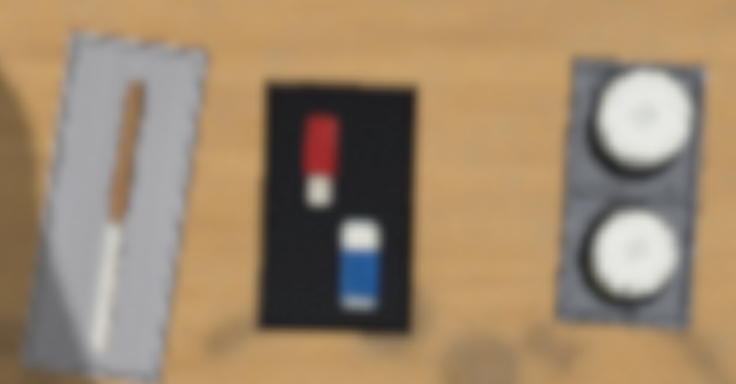

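```bash
python3 -c "
from workcell import *
print(observe()['clock'],observe()['force']);print(job_done())"
```

```text
32.525 [-1.11169101  0.58976587 -0.73375986]
the job is handed in; nothing more can be done
None
```

All five things are in their places and released, and the job is handed in at about 32.5 s with the arm clear of everything. `job_done()` reports no verdict, so this rests on my own checks.

| Thing | Where it is | Last check |
|---|---|---|
| Big pot | Far bay of the rack | x about +40 mm from the rack centre in both cameras; across, the top view puts it on the axis and the side view 10 mm off it (limit 17) |
| Small pot | Near bay of the rack | x about -36 to -42 mm; across, +8 mm in the top view and -4 mm in the side view |
| Spatula | Steel tray, aligned with it | Network says +10 mm lengthwise in both views; my reading of the rectified picture gives about -6 mm (limit 18); well clear of the rim |
| Eraser | Desk tray, near half | Flat, at about (-32, -17) mm |
| Memory stick | Desk tray, far half | Flat, with a clear gap to the eraser |

- **Upright and flat:** I judged this by eye in the final pictures: both pots look upright and nothing rests on a rim.
- **Memory stick:** the network missed it in the final top picture, where it reported only the larger look-alike. In the side picture it gave a point near the tray centre. The rectified top picture clearly shows the stick in the far half, where I released it.
- **Eraser:** the network found it only in the top picture; the side picture shows it by eye.
- **Small pot:** while I was seating it the wrist read about 37 N. I backed off 2 mm before opening the gripper.

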